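# Load the reagent bay in reverse order

### The arm

A 6-joint arm with a two-finger parallel gripper is mounted at the origin on the work surface. World frame = base frame: x ahead of the robot, y to its left, z up, the work surface at z = 0. Lengths are in m, angles in degrees, forces in N, time in s.
With the tool pointing down it reaches from about 0.35 to 0.875 m from the base axis. Payload 4.2 kg.
Tool frame: the origin (TCP) lies at the very end of the fingers, on their centre line; the grasp point (between the pads) lies 19 mm behind it; z points along the fingers, x is the direction in which the jaws open and shut, and the axes are right-handed (so a half turn about z gives the same grasp; the last joint's range is limited). The gripper opens to 87 mm and grips with 3 to 60 N. Pads are 19 mm wide; open, the fingers measure 117 mm over their backs; the gripper's body (75 mm by 190 mm) begins 51 mm behind the grasp point.
Start: joints at [91.65, 22.042, 0.453, 0, -68.411, -14.817], TCP at [0.142, 0.609, 0.223] pointing down, gripper open.
Joint ranges: [-179.83, 179.83], [-69.29, 118.12], [-61.27, 80.66], [-181.25, 117.63], [-171.15, -9.14], [-177.46, 177.46]. Speed limits (degrees/s): [159.86, 159.86, 180, 180, 180, 180].

### API

Orientations are given as a 3x3 rotation matrix whose columns are the frame's x, y, z axes.
In Python, from station import r gives the robot as it stands.
- The arm moves only by the tool move_arm, never from a script. Its argument "series" is a list that holds one entry, the list of rows, each a list of 7 numbers: the shift along the tool's x, y, z in cm, then the turn, a rotation vector about the tool's x, y, z in degrees, then the opening, from -1 (shut) to 1 (fully open). In form: [[[dx, dy, dz, wx, wy, wz, fingers], ...]]. A call has 1 to 12 rows; each row shifts and turns the commanded pose from where the row before left it, along the tool's axes as they then stand; what a row does not reach is not made up. A row lasts 1/8 s, in which the tool goes at most 62.5 mm and 10.7 degrees, less where a joint would pass 70% of its speed; a pose out of reach is approached as far as the arm can. A call is refused whole if a number of a shift passes 6.25 or a number of a turn 10.7, either way. A call with a gripper value outside its range is refused whole. The fingers move at their own pace and stop on an object; the grip force is fixed at half the most. Time passes only in rows, so rows that do not move let the fingers close. It gives the time, the measured TCP pose, the force and the opening at its end, in the units of the state.
- r.sense(): the state, without advancing time (a new reading comes with each control period).
- r.capture(name): name is "scene" or "top"; returns a dict with "color" (384x512x3 uint8, blue, green, red), "fx", "fy", "cx", "cy" (pixels), "rvec" (rotation vector, rad) and "tvec" (3), from world to camera coordinates, as OpenCV has them. Camera axes: x right, y down, z forward; pixel columns grow to the right and rows downward; lengths in m; the calibration is good to about 2 mm. A picture is of the moment at which its call begins. There is no depth.
- r.finish_job(): hands the job in, once; it reports no verdict.
The state is a dict: "time_s": time; "joints": joint angles; "joint_velocities": joint speeds; "effort": joint torques, N m; "tcp_pos": TCP position; "ee_rot": TCP orientation; "wrist_force": force on the tool from outside, world axes, zero at the start; "moment": the same for the moment, N m; "gripper_width": opening from 0.0 (shut) to 1.0 (fully open).
Only numpy, scipy, OpenCV 4.12 (cv2) and the standard library are available. Lean on these libraries where they do the work, as an engineer would, in place of code of your own. Each camera call takes 0.05 s, during which the arm holds its last target.

### The job

Move the four white bottles from the grey carrier into the white reagent bay, one to a compartment, in reverse order: the bottle that stands nearest the carrier's ball knob goes into the compartment farthest from the bay's feed head, the next one into the next compartment, and so on, so that the bottle farthest from the knob ends up right beside the feed head. Keep every bottle upright, lower it to the compartment floor rather than dropping it, and leave all four standing free.

Things in the scene. Friction and masses are not known exactly. Their poses are not given: they have to be found in the camera images.
- tall_mid (a point): Tall round bottle, white plastic with a grey cap: 110 mm high, body 38 mm in diameter and straight for its lower 78 mm, then a shoulder and a cap 22 mm in diameter. Origin given: the point on its upright axis half-way up; z up the bottle. 35 to 155 g. Starts upright near the middle of a carrier cell, foot 10 mm above the table.
- jar_mid (a point): Squat wide round jar, white plastic with a broad grey cap: 70 mm high, body 46 mm in diameter for its lower 50 mm, cap 44 mm in diameter above. Origin given: the point on its upright axis half-way up; z up the bottle. 35 to 155 g. Starts upright near the middle of a carrier cell, foot 10 mm above the table.
- square_mid (a point): Square bottle, white plastic with a round grey cap: 90 mm high, body 36 x 36 mm for its lower 66 mm (flat sides along its x and y, within 7 degrees of those of its cell), cap 26 mm in diameter. Origin given: the point on its upright axis half-way up; z up the bottle. 35 to 155 g. Starts upright near the middle of a carrier cell, foot 10 mm above the table.
- slim_mid (a point): Slim round vial, white plastic with a grey cap: 84 mm high, body 26 mm in diameter for its lower 62 mm, cap 29 mm in diameter above. Origin given: the point on its upright axis half-way up; z up the bottle. 35 to 155 g. Starts upright near the middle of a carrier cell, foot 10 mm above the table.
- cell_tall: The cell of the grey carrier in which the tall round bottle stands at the start; the row points roughly away from the robot. The four cells look alike (66 x 66 mm outside, 62 x 62 mm inside, floor 4 mm thick, rim 14 mm above this origin) and stand side by side in a straight row, 66 mm apart, fixed. Origin: centre of its underside, 6 mm above the table; x runs along the row, y across it.
- cell_jar: The cell of the grey carrier in which the squat jar stands at the start; the row points roughly away from the robot. The four cells look alike (66 x 66 mm outside, 62 x 62 mm inside, floor 4 mm thick, rim 14 mm above this origin) and stand side by side in a straight row, 66 mm apart, fixed. Origin: centre of its underside, 6 mm above the table; x runs along the row, y across it.
- cell_square: The cell of the grey carrier in which the square bottle stands at the start; the row points roughly away from the robot. The four cells look alike (66 x 66 mm outside, 62 x 62 mm inside, floor 4 mm thick, rim 14 mm above this origin) and stand side by side in a straight row, 66 mm apart, fixed. Origin: centre of its underside, 6 mm above the table; x runs along the row, y across it.
- cell_slim: The cell of the grey carrier in which the slim vial stands at the start; the row points roughly away from the robot. The four cells look alike (66 x 66 mm outside, 62 x 62 mm inside, floor 4 mm thick, rim 14 mm above this origin) and stand side by side in a straight row, 66 mm apart, fixed. Origin: centre of its underside, 6 mm above the table; x runs along the row, y across it.
- knob: The white ball knob (24 mm ball on a short pin and black foot, 46 mm high) fixed at one end of the grey carrier, 52 mm from the centre of the nearest cell, in line with the row; which end of the row it is at changes. The other end has only a flat black strip. Origin: centre of its foot, 6 mm above the table.
- bay: White reagent bay, fixed: a row of four square compartments, 62 x 62 mm inside, 4 mm walls; black floor 10 mm, rims 20 mm above the table. Origin: on the table under the middle of the row; x runs along the row towards the feed head. Compartment centres: x = -99, -33, +33, +99 mm, y = 0. Feed head: white block (50 mm long, 40 mm high, black top, three steel stubs up to 53 mm) at the +x end.

How it is judged:
By the outcome, as a careful person would: the job done as asked, in the order asked, and still so for the second after the job is handed in, with the robot touching nothing.
It also fails if it takes over 112 s, if anything falls off the work surface, if the arm or the gripper's body presses on something with over 40 N, if the wrist force passes 120 N, or if a joint passes its speed limit or range.

## Working session

There is one attempt and no reset: what is moved stays moved. The work goes in short steps, Python scripts to look and compute and a tool call to move; the robot and the scene stay as the last step left them, time stands still between calls to the robot, and variables do not carry over. Pictures are saved under pics/ and viewed, and the job is handed in when it is done.

Besides the shell and the picture viewer there is one more tool, called in YAML: its name, and indented under it one key for each argument. move_arm: Moves the arm, as the interface text tells. Its arguments: {"type":"object","properties":{"series":{"type":"array","items":{"type":"array","items":{"type":"array","items":{"type":"number"}}}}},"required":["series"]}

```bash
mkdir -p pics; ls; python3 - <<'E'
from station import r
import cv2,numpy as np
print(r.sense())
for n in("scene","top"):
    c=r.capture(n); cv2.imwrite(f"pics/{n}0.png",c["color"]); np.savez(f"{n}0.npz",**c)
    R=cv2.Rodrigues(np.array(c["rvec"]))[0]; print(n,c["fx"],c["cx"],c["cy"],(-R.T@np.array(c["tvec"]).ravel()).round(3),R.round(2).tolist())
E
```

```text
pics
{'time_s': 0.0, 'joints': array([ 9.16503220e+01,  2.20921706e+01,  3.79330745e-01, -2.87679516e-02,
       -6.84106517e+01, -1.48164736e+01]), 'joint_velocities': array([-0.03179031,  0.08237698,  0.05115418,  0.03795442, -0.0758921 ,
        0.11036038]), 'effort': array([-2.22453828e-04, -3.90665424e+01,  1.87407714e+01,  4.22022477e+00,
        1.09404206e-02, -1.94297018e-04]), 'tcp_pos': array([0.14220609, 0.60798819, 0.22144226]), 'ee_rot': array([[-2.27955604e-01, -9.73671443e-01, -4.04605835e-04],
       [-9.73669035e-01,  2.27955941e-01, -2.16784119e-03],
       [ 2.20299736e-03, -1.00219374e-04, -9.99997568e-01]]), 'wrist_force': array([0.103577  , 0.31485649, 0.52518415]), 'moment': array([ 0.0036848 , -0.02269545, -0.01875289]), 'gripper_width': 1.002100101900469}
scene 367.7529483548353 250.4422026870043 187.5125321929842 [1.069 0.066 0.465] [[-0.09, 1.0, -0.01], [0.59, 0.05, -0.8], [-0.8, -0.08, -0.59]]
top 376.824339663916 254.89205167580909 189.63060709510177 [0.45  0.003 0.851] [[0.02, -1.0, 0.04], [-0.99, -0.03, -0.13], [0.13, -0.04, -0.99]]
```

View pics/scene0.png

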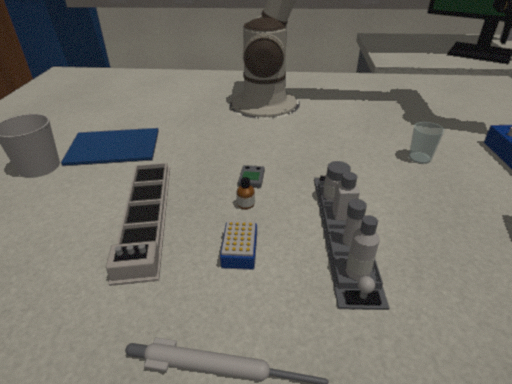

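View pics/top0.png

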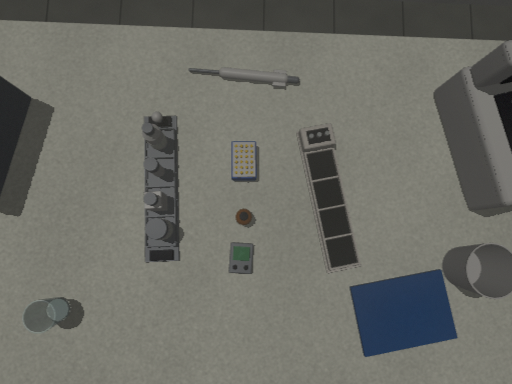

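The scene view shows the bay on the left with its feed head near (130,255). The carrier is on the right, with the knob at (366,287). In the top view the carrier runs along column ~160 with the knob at (158,118), and the bay runs from (318,137) to (343,258). I'll zoom in for detail.

```bash
python3 - <<'E'
import cv2
t=cv2.imread("pics/top0.png"); s=cv2.imread("pics/scene0.png")
cv2.imwrite("pics/t_car.png",cv2.resize(t[105:270,130:195],None,fx=3.6,fy=3.6,interpolation=cv2.INTER_CUBIC))
a=cv2.resize(t[105:270,125:200],None,fx=3.6,fy=3.6,interpolation=cv2.INTER_CUBIC)
b=cv2.resize(t[115:280,290:365],None,fx=3.6,fy=3.6,interpolation=cv2.INTER_CUBIC)
import numpy as np
cv2.imwrite("pics/t_both.png",np.hstack([a,b]))
cv2.imwrite("pics/s_car.png",cv2.resize(s[155:310,300:400],None,fx=3.8,fy=3.8,interpolation=cv2.INTER_CUBIC))
E
```

```text
(no output)
```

View pics/t_both.png

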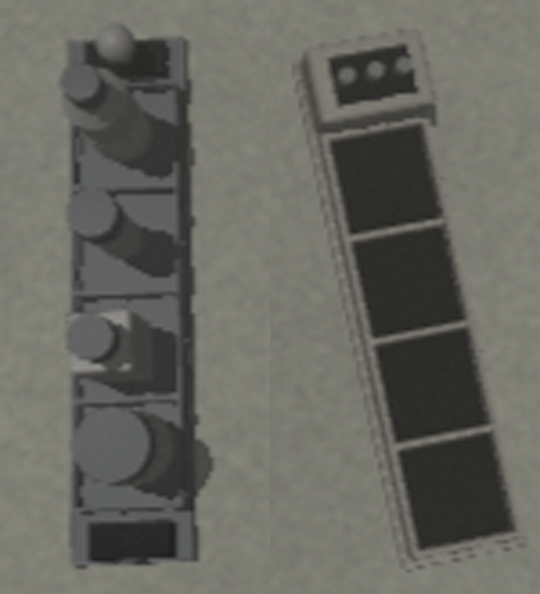

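View pics/s_car.png

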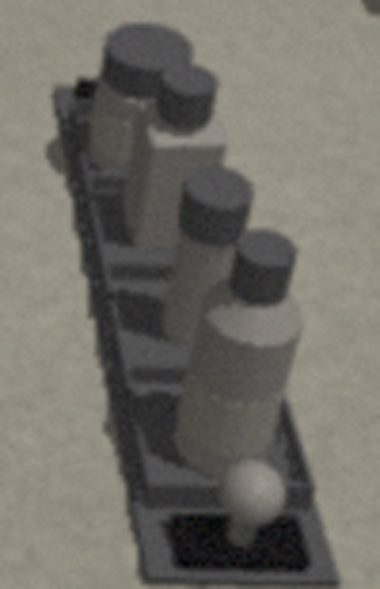

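Order from the knob is tall, slim, square, jar, so tall goes to x=-99, slim to -33, square to +33 and jar to +99. Next I measure positions.

```bash
cat > h.py <<'E'
import numpy as np, cv2
def load(n):
    c=np.load(n,allow_pickle=True); return {k:c[k] for k in c.files}
def cam(c):
    R=cv2.Rodrigues(np.array(c["rvec"],float))[0]; t=np.array(c["tvec"],float).ravel()
    return R,-R.T@t
def ray(c,u,v):
    R,o=cam(c); d=R.T@np.array([(u-c["cx"])/c["fx"],(v-c["cy"])/c["fy"],1.]); return o,d/np.linalg.norm(d)
def plane(c,u,v,z):
    o,d=ray(c,u,v); return o+d*(z-o[2])/d[2]
def tri(rs):
    A=sum(np.eye(3)-np.outer(d,d) for o,d in rs); b=sum((np.eye(3)-np.outer(d,d))@o for o,d in rs)
    return np.linalg.solve(A,b)
E
python3 - <<'E'
from h import *
T=load("top0.npz");S=load("scene0.npz")
g=cv2.cvtColor(T["color"],cv2.COLOR_BGR2GRAY)
m=((g<45)*255).astype(np.uint8); m[:, :290]=0; m[:,365:]=0; m[:118]=0; m[275:]=0
cs,_=cv2.findContours(m,0,2)
P=[]
for k in cs:
    if cv2.contourArea(k)<300: continue
    r=cv2.minAreaRect(k); p=plane(T,*r[0],.015); P.append(p[:2]); print("comp",r,p.round(4))
P=np.array(sorted(P,key=lambda p:p[0])); print(np.diff(P,axis=0)*1000, P.mean(0))
d=P[-1]-P[0]; print("bay yaw",np.degrees(np.arctan2(d[1],d[0])),np.linalg.norm(d))
for n,a,b,z in [("tall",(148.3,129.2),(370.3,220.8),.120),("slim",(150.8,164.2),(357.4,205.8),.094),("square",(151.1,198.9),(349.2,177.1),.1),("jar",(156.1,228.9),(339,167.6),.08)]:
    print(n,plane(T,*a,z).round(4),plane(S,*b,z).round(4),tri([ray(T,*a),ray(S,*b)]).round(4))
# carrier: outline corners, rim z=.02
f=lambda u,v:(125+u/3.6,105+v/3.6)
print("knob",plane(T,*f(115,43),.04).round(4))
# end strip bottom corners, rim
for q in [(72,40),(187,40),(74,565),(197,562),(74,88),(180,88),(76,510),(184,510)]: print(q,plane(T,*f(*q),.02).round(4)[:2])
E
```

```text
comp ((334.18780517578125, 221.70974731445312), (25.91176414489746, 24.095848083496094), 77.90524291992188) [ 0.4944 -0.2069  0.015 ]
comp ((327.8023986816406, 193.07803344726562), (25.492706298828125, 24.026004791259766), 77.90524291992188) [ 0.5585 -0.1928  0.015 ]
[[64.12606609 14.03289734]] [ 0.52641566 -0.19984335]
bay yaw 12.343623805978952 0.06564354165043028
tall [0.6632 0.1893 0.12  ] [0.6684 0.1923 0.12  ] [0.6645 0.1919 0.1164]
slim [0.598  0.1867 0.094 ] [0.6037 0.1875 0.094 ] [0.5989 0.1882 0.0901]
square [0.5268 0.1807 0.1   ] [0.5329 0.1822 0.1   ] [0.5273 0.1826 0.096 ]
jar [0.4683 0.172  0.08  ] [0.4731 0.1732 0.08  ] [0.4685 0.1734 0.0768]
knob [0.7151 0.1924 0.04  ]
(72, 40) [0.7226 0.2239]
(187, 40) [0.7251 0.1523]
(74, 565) [0.3988 0.2038]
(197, 562) [0.4019 0.131 ]
(74, 88) [0.6917 0.2209]
(180, 88) [0.6938 0.1552]
(76, 510) [0.4312 0.2045]
(184, 510) [0.4325 0.1402]
```

```bash
python3 - <<'E'
from h import *
T=load("top0.npz");S=load("scene0.npz")
g=cv2.cvtColor(T["color"],cv2.COLOR_BGR2GRAY)
for th in (45,52,60):
  m=((g<th)*255).astype(np.uint8); m[:, :290]=0; m[:,365:]=0; m[:118]=0; m[275:]=0
  for k in cv2.findContours(m,0,2)[0]:
    if cv2.contourArea(k)<200: continue
    r=cv2.minAreaRect(k); print(th,np.round(r[0],1),np.round(r[1],1),plane(T,*r[0],.015).round(4))
yb=np.radians(12.3); c=np.array([.5264,-.1998])
for o in(-.099,-.033,.033,.099): print(o,(c+o*np.array([np.cos(yb),np.sin(yb)])).round(4))
E
```

```text
45 [340.7 250.4] [25.  24.1] [ 0.4314 -0.221   0.015 ]
45 [334.2 221.7] [25.9 24.1] [ 0.4944 -0.2069  0.015 ]
45 [327.8 193.1] [25.5 24. ] [ 0.5585 -0.1928  0.015 ]
52 [340.9 251.1] [27.1 25.1] [ 0.4298 -0.2214  0.015 ]
52 [334.4 221.5] [26.6 25.1] [ 0.4948 -0.2073  0.015 ]
52 [327.8 192.8] [26.2 24.5] [ 0.5591 -0.1929  0.015 ]
52 [321.7 164.5] [25.5 24.7] [ 0.6238 -0.1792  0.015 ]
60 [341.1 250.9] [27.6 25.9] [ 0.4301 -0.2218  0.015 ]
60 [334.3 221.4] [27.1 25.6] [ 0.495  -0.2071  0.015 ]
60 [327.8 192.7] [27.2 25.2] [ 0.5594 -0.1929  0.015 ]
60 [321.7 164.5] [25.9 25.1] [ 0.6238 -0.1792  0.015 ]
60 [318.2 135.6] [12.8 21.4] [ 0.6912 -0.1713  0.015 ]
-0.099 [ 0.4297 -0.2209]
-0.033 [ 0.4942 -0.2068]
0.033 [ 0.5586 -0.1928]
0.099 [ 0.6231 -0.1787]
```

```bash
cat > plan.py <<'E'
# usage: plan.py yaw x y z [x y z ...]: print tool-frame turn, then shifts in cm (after the turn)
import sys; from h import *
from station import r
from scipy.spatial.transform import Rotation as Ro
a=list(map(float,sys.argv[1:])); s=r.sense(); R=s["ee_rot"]; p=s["tcp_pos"]
y=np.radians(a[0]); G=np.array([[np.cos(y),np.sin(y),0],[np.sin(y),-np.cos(y),0],[0,0,-1]])
print("t",round(s["time_s"],2),"pos",p.round(4),"turn",Ro.from_matrix(R.T@G).as_rotvec(degrees=True).round(2),"w",round(s["gripper_width"],3))
for i in range(1,len(a),3):
    q=np.array(a[i:i+3]); print("shift cm",(G.T@(q-p)*100).round(2)); p=q
E
python3 plan.py 273.5 .470 .173 .20 .470 .173 .03
```

```text
t 0.1 pos [0.1422 0.608  0.2216] turn [ 1.000e-02 -1.100e-01 -1.668e+01] w 1.002
shift cm [ 45.42 -30.06   2.16]
shift cm [ 0.  0. 17.]
```

move_arm:
  series:
    - [[0,0,0,0,0,-8.35,1],[0,0,0,0,0,-8.35,1],[4.5,-3,0.2,0,0,0,1],[4.5,-3,0.2,0,0,0,1],[4.5,-3,0.2,0,0,0,1],[4.5,-3,0.2,0,0,0,1],[4.5,-3,0.2,0,0,0,1],[4.5,-3,0.2,0,0,0,1],[4.5,-3,0.2,0,0,0,1],[4.5,-3,0.2,0,0,0,1],[4.5,-3,0.2,0,0,0,1],[4.5,-3,0.2,0,0,0,1]]

```text
time_s: 1.6
tcp_pos: [0.4701, 0.1763, 0.2023]
ee_rot: [[0.062, -0.998, -0.0], [-0.998, -0.062, -0.0], [0.0, 0.0, -1.0]]
wrist_force: [0.3, -0.2, -0.2]
gripper_width: 0.996
```

```bash
python3 plan.py 273.5 .470 .173 .10 .470 .173 .03; python3 -c "
from station import r
import cv2
cv2.imwrite('pics/top1.png',r.capture('top')['color']);cv2.imwrite('pics/scene1.png',r.capture('scene')['color'])"
```

```text
t 1.6 pos [0.4701 0.1763 0.2023] turn [ 0.02 -0.    0.04] w 0.996
shift cm [ 0.33  0.03 10.23]
shift cm [0. 0. 7.]
```

View pics/scene1.png

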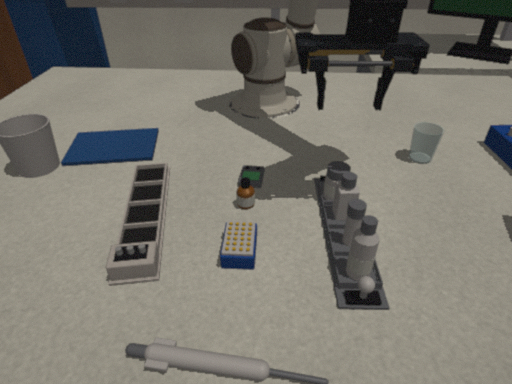

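The picture shows the open gripper above the jar, fingertips near (320,107) and (385,107), jaws across the row and its long side across too. I descend and grip.

move_arm:
  series:
    - [[0.3,0,2.5,0,0,0,1],[0,0,2.5,0,0,0,1],[0,0,2.5,0,0,0,1],[0,0,2.5,0,0,0,1],[0,0,2.5,0,0,0,1],[0,0,2.5,0,0,0,1],[0,0,1.5,0,0,0,1],[0,0,0.7,0,0,0,1],[0,0,0,0,0,0,1]]

```text
time_s: 2.82
tcp_pos: [0.4695, 0.175, 0.0303]
ee_rot: [[0.062, -0.998, -0.001], [-0.998, -0.062, -0.001], [0.001, 0.001, -1.0]]
wrist_force: [-0.0, -0.7, 0.4]
gripper_width: 1.001
```

move_arm:
  series:
    - [[0,0,0,0,0,0,0.6],[0,0,0,0,0,0,0.4],[0,0,0,0,0,0,0.2],[0,0,0,0,0,0,0],[0,0,0,0,0,0,-1],[0,0,0,0,0,0,-1],[0,0,0,0,0,0,-1],[0,0,0,0,0,0,-1]]

```text
time_s: 3.82
tcp_pos: [0.4696, 0.1748, 0.0306]
ee_rot: [[0.062, -0.998, -0.0], [-0.998, -0.062, -0.0], [0.0, 0.0, -1.0]]
wrist_force: [-0.4, -0.6, 2.4]
gripper_width: 0.516
```

```bash
python3 plan.py 273.5 .470 .173 .03; python3 -c "
from station import r
import cv2
cv2.imwrite('pics/scene2.png',cv2.resize(r.capture('scene')['color'][80:310,230:480],None,fx=2.4,fy=2.4))"
```

```text
t 3.83 pos [0.4696 0.1748 0.0306] turn [ 0.01 -0.01  0.03] w 0.516
shift cm [ 0.18 -0.03  0.06]
```

View pics/scene2.png

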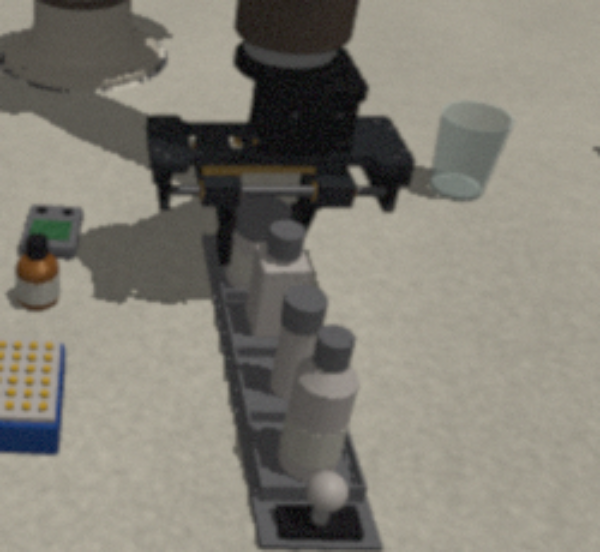

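Opening 0.516 (about 45 mm) matches the jar body, which is 46 mm. Lift it and carry it.

move_arm:
  series:
    - [[0,0,-1,0,0,0,-1],[0,0,-2,0,0,0,-1],[0,0,-3,0,0,0,-1],[0,0,-3,0,0,0,-1],[0,0,-3,0,0,0,-1],[0,0,-2,0,0,-4.4,-1],[0,0,0,0,0,-4.4,-1]]

```text
time_s: 4.75
tcp_pos: [0.4706, 0.1758, 0.173]
ee_rot: [[0.216, -0.976, 0.004], [-0.976, -0.216, 0.003], [-0.002, -0.005, -1.0]]
wrist_force: [-1.0, -0.1, -1.2]
gripper_width: 0.519
```

```bash
python3 plan.py 282.3 .6235 -.179 .17 .6235 -.179 .03
```

```text
t 4.75 pos [0.4706 0.1758 0.173 ] turn [-0.27  0.13  0.19] w 0.519
shift cm [37.92 -7.38  0.3 ]
shift cm [ 0.  0. 14.]
```

move_arm:
  series:
    - [[2.4,-0.5,0,0,0,0,-1],[4.5,-0.9,0,0,0,0,-1],[5.2,-1,0,0,0,0,-1],[5.2,-1,0,0,0,0,-1],[5.2,-1,0,0,0,0,-1],[5.2,-1,0,0,0,0,-1],[5,-1,0,0,0,0,-1],[3.5,-0.7,0,0,0,0,-1],[1.7,-0.3,0,0,0,0,-1],[0,0,0,0,0,0,-1]]

```text
time_s: 6.0
tcp_pos: [0.6228, -0.18, 0.1702]
ee_rot: [[0.212, -0.977, -0.001], [-0.977, -0.212, 0.0], [-0.001, 0.0, -1.0]]
wrist_force: [1.0, 1.2, 0.1]
gripper_width: 0.517
```

```bash
python3 plan.py 282.3 .6235 -.179 .07 .6235 -.179 .03;python3 -c "
from station import r
import cv2
cv2.imwrite('pics/scene3.png',cv2.resize(r.capture('scene')['color'][60:310,50:300],None,fx=2.4,fy=2.4))"
```

```text
t 6.0 pos [ 0.6228 -0.18    0.1702] turn [ 0.03  0.03 -0.05] w 0.517
shift cm [-0.08 -0.09 10.02]
shift cm [0. 0. 4.]
```

View pics/scene3.png

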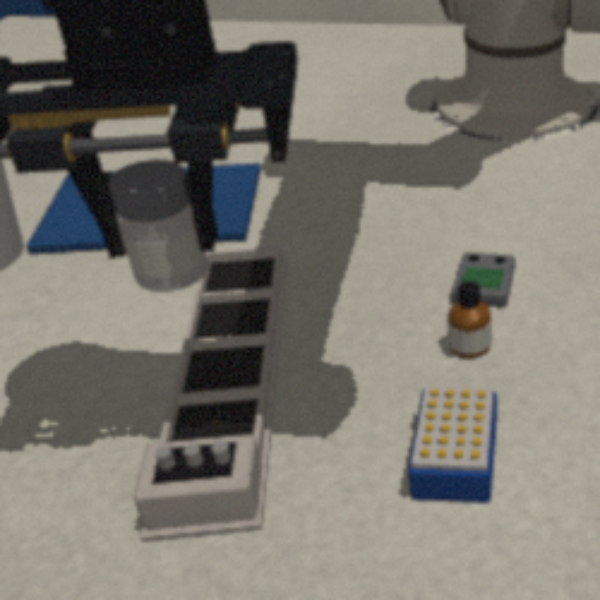

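The jar is held upright at about (160,225) in the crop. I lower it.

move_arm:
  series:
    - [[0,-0.1,2,0,0,0,-1],[0,0,3,0,0,0,-1],[0,0,3,0,0,0,-1],[0,0,2.5,0,0,0,-1],[0,0,1.5,0,0,0,-1],[0,0,1,0,0,0,-1],[0,0,0.5,0,0,0,-1],[0,0,0.2,0,0,0,-1],[0,0,0.1,0,0,0,-1],[0,0,0,0,0,0,-1]]

```text
time_s: 7.3
tcp_pos: [0.6241, -0.1794, 0.033]
ee_rot: [[0.213, -0.977, 0.001], [-0.977, -0.213, -0.0], [0.0, -0.001, -1.0]]
wrist_force: [0.1, -0.5, -0.8]
gripper_width: 0.521
```

```bash
python3 plan.py 282.3 .6235 -.179 .0306; python3 -c "
from station import r
print(r.sense()['wrist_force'])"
```

```text
t 7.3 pos [ 0.6241 -0.1794  0.033 ] turn [-0.04 -0.01  0.03] w 0.521
shift cm [-0.06  0.05  0.24]
[ 0.13040659 -0.54819658 -0.81309684]
```

move_arm:
  series:
    - [[0,0,0.1,0,0,0,-1],[0,0,0.1,0,0,0,-1],[0,0,0.05,0,0,0,-1],[0,0,0,0,0,0,-1]]

```text
time_s: 7.8
tcp_pos: [0.624, -0.1794, 0.0307]
ee_rot: [[0.214, -0.977, 0.0], [-0.977, -0.214, -0.0], [0.0, -0.0, -1.0]]
wrist_force: [-1.9, 1.5, 4.3]
gripper_width: 0.526
```

Contact is felt (about +5 N upward). I release slowly and retreat.

move_arm:
  series:
    - [[0,0,0,0,0,0,0.1],[0,0,0,0,0,0,0.2],[0,0,0,0,0,0,0.5],[0,0,0,0,0,0,1],[0,0,0,0,0,0,1],[0,0,0,0,0,0,1],[0,0,-2,0,0,0,1],[0,0,-4,0,0,0,1],[0,0,-5,0,0,0,1],[0,0,-4,0,0,4.4,1],[0,0,-2,0,0,4.4,1]]

```text
time_s: 9.18
tcp_pos: [0.6249, -0.1795, 0.2034]
ee_rot: [[0.059, -0.998, 0.005], [-0.998, -0.059, -0.001], [0.001, -0.005, -1.0]]
wrist_force: [-0.0, -0.0, 0.8]
gripper_width: 1.003
```

```bash
python3 plan.py 273.5 .529 .181 .20 .529 .181 .04;python3 - <<'E'
from station import r
import cv2,numpy as np
a=r.capture('scene')['color']; b=r.capture('top')['color']
f=lambda i:cv2.resize(i,None,fx=2.2,fy=2.2,interpolation=cv2.INTER_CUBIC)
cv2.imwrite('pics/m4.png',np.hstack([f(a[150:310,100:280]),f(b[115:275,130:310])]))
E
```

```text
t 9.18 pos [ 0.6249 -0.1795  0.2034] turn [-0.27 -0.05 -0.1 ] w 1.003
shift cm [-36.57   7.37   0.34]
shift cm [ 0.  0. 16.]
```

View pics/m4.png

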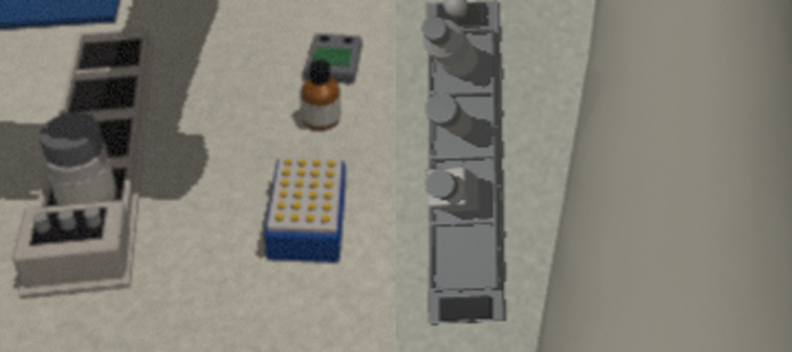

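The jar stands upright in the compartment beside the feed head, at crop (80,160). The square bottle is next.

move_arm:
  series:
    - [[-2.4,0.5,0,0,0,0,1],[-4.5,0.9,0,0,0,0,1],[-5.2,1,0,0,0,0,1],[-5.2,1,0,0,0,0,1],[-5.2,1,0,0,0,0,1],[-5.2,1,0,0,0,0,1],[-4.6,1,0.1,0,0,0,1],[-3,0.7,0.1,0,0,0,1],[-1.3,0.3,0.1,0,0,0,1],[0,0,1,0,0,0,1],[0,0,2,0,0,0,1]]

```text
time_s: 10.65
tcp_pos: [0.5278, 0.1806, 0.1664]
ee_rot: [[0.061, -0.998, 0.0], [-0.998, -0.061, 0.0], [-0.0, -0.0, -1.0]]
wrist_force: [0.4, 0.1, -0.7]
gripper_width: 0.998
```

```bash
python3 plan.py 273.5 .529 .1815 .12 .529 .1815 .04
```

```text
t 10.65 pos [0.5278 0.1806 0.1664] turn [-0.03  0.01  0.01] w 0.998
shift cm [-0.08 -0.12  4.64]
shift cm [0. 0. 8.]
```

move_arm:
  series:
    - [[-0.1,-0.1,2.5,0,0,0,1],[0,0,2.5,0,0,0,1],[0,0,2.5,0,0,0,1],[0,0,2.5,0,0,0,1],[0,0,1.5,0,0,0,1],[0,0,1,0,0,0,1],[0,0,0,0,0,0,0.6],[0,0,0,0,0,0,0.3],[0,0,0,0,0,0,0],[0,0,0,0,0,0,-0.2],[0,0,0,0,0,0,-1],[0,0,0,0,0,0,-1]]

```text
time_s: 12.15
tcp_pos: [0.5286, 0.1826, 0.0422]
ee_rot: [[0.062, -0.998, 0.0], [-0.998, -0.062, 0.0], [-0.0, -0.0, -1.0]]
wrist_force: [0.1, 0.1, 0.4]
gripper_width: 0.412
```

move_arm:
  series:
    - [[0,0,0,0,0,0,-1],[0,0,0,0,0,0,-1],[0,0,0,0,0,0,-1]]

```text
time_s: 12.52
tcp_pos: [0.5286, 0.1826, 0.0422]
ee_rot: [[0.062, -0.998, 0.0], [-0.998, -0.062, 0.0], [-0.0, -0.0, -1.0]]
wrist_force: [-0.2, 0.7, 0.6]
gripper_width: 0.411
```

```bash
python3 -c "
from station import r
import cv2
cv2.imwrite('pics/scene5.png',cv2.resize(r.capture('scene')['color'][80:310,230:480],None,fx=2.4,fy=2.4))"
```

```text
(no output)
```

View pics/scene5.png

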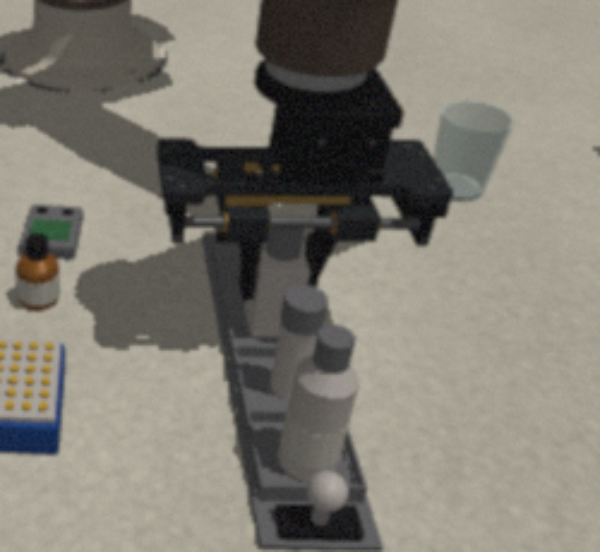

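The fingers stand flat on the square bottle's sides (0.411, about 36 mm). Lift and carry.

move_arm:
  series:
    - [[0,0,-1,0,0,0,-1],[0,0,-2,0,0,0,-1],[0,0,-3,0,0,0,-1],[0,0,-3,0,0,0,-1],[0,0,-3,0,0,0,-1],[0,0,-2,0,0,-4.4,-1],[0,0,0,0,0,-4.4,-1]]

```text
time_s: 13.45
tcp_pos: [0.5292, 0.1828, 0.1846]
ee_rot: [[0.216, -0.976, 0.004], [-0.976, -0.216, 0.002], [-0.001, -0.004, -1.0]]
wrist_force: [0.1, -1.0, -1.2]
gripper_width: 0.41
```

```bash
python3 plan.py 282.3 .559 -.193 .18 .559 -.193 .0422
```

```text
t 13.45 pos [0.5292 0.1828 0.1846] turn [-0.24  0.08  0.18] w 0.41
shift cm [37.35  5.09  0.46]
shift cm [ 0.    0.   13.78]
```

move_arm:
  series:
    - [[2.4,0.3,0,0,0,0,-1],[4.5,0.6,0,0,0,0,-1],[5.2,0.7,0,0,0,0,-1],[5.2,0.7,0,0,0,0,-1],[5.2,0.7,0,0,0,0,-1],[5.2,0.7,0,0,0,0,-1],[4.7,0.7,0,0,0,0,-1],[3.3,0.4,0,0,0,0,-1],[1.6,0.2,0,0,0,0,-1],[0,0,0,0,0,0,-1]]

```text
time_s: 14.7
tcp_pos: [0.559, -0.1931, 0.182]
ee_rot: [[0.212, -0.977, -0.0], [-0.977, -0.212, 0.0], [-0.0, 0.0, -1.0]]
wrist_force: [-0.4, 0.4, -0.4]
gripper_width: 0.408
```

```bash
python3 plan.py 282.3 .559 -.193 .07 .559 -.193 .0422;python3 - <<'E'
from station import r
import cv2,numpy as np
a=r.capture('scene')['color']
f=lambda i:cv2.resize(i,None,fx=2.2,fy=2.2,interpolation=cv2.INTER_CUBIC)
cv2.imwrite('pics/m6.png',f(a[60:310,50:300]))
E
```

```text
t 14.7 pos [ 0.559  -0.1931  0.182 ] turn [ 0.02  0.02 -0.06] w 0.408
shift cm [-1.00e-02 -1.00e-02  1.12e+01]
shift cm [0.   0.   2.78]
```

View pics/m6.png

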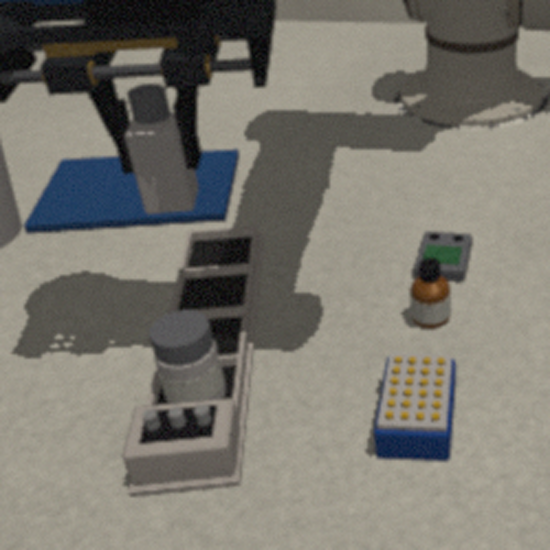

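The square bottle hangs upright at crop (160,155). I lower it to just above contact.

move_arm:
  series:
    - [[0,0,2,0,0,0,-1],[0,0,3,0,0,0,-1],[0,0,3,0,0,0,-1],[0,0,2.5,0,0,0,-1],[0,0,1.5,0,0,0,-1],[0,0,1,0,0,0,-1],[0,0,0.5,0,0,0,-1],[0,0,0.2,0,0,0,-1],[0,0,0.1,0,0,0,-1],[0,0,0,0,0,0,-1]]

```text
time_s: 16.0
tcp_pos: [0.5595, -0.1927, 0.0445]
ee_rot: [[0.213, -0.977, 0.001], [-0.977, -0.213, -0.0], [0.0, -0.001, -1.0]]
wrist_force: [-0.1, -0.2, -0.4]
gripper_width: 0.413
```

move_arm:
  series:
    - [[0,0,0.1,0,0,0,-1],[0,0,0.1,0,0,0,-1],[0,0,0.05,0,0,0,-1],[0,0,0,0,0,0,-1]]

```text
time_s: 16.5
tcp_pos: [0.5594, -0.1926, 0.0422]
ee_rot: [[0.214, -0.977, 0.0], [-0.977, -0.214, -0.0], [0.0, -0.0, -1.0]]
wrist_force: [-1.0, 1.3, 4.7]
gripper_width: 0.412
```

move_arm:
  series:
    - [[0,0,0,0,0,0,-0.1],[0,0,0,0,0,0,0.1],[0,0,0,0,0,0,0.5],[0,0,0,0,0,0,1],[0,0,0,0,0,0,1],[0,0,0,0,0,0,1],[0,0,-2,0,0,0,1],[0,0,-4,0,0,0,1],[0,0,-5,0,0,0,1],[0,0,-3.5,0,0,4.4,1],[0,0,-1.5,0,0,4.4,1]]

```text
time_s: 17.88
tcp_pos: [0.5602, -0.1928, 0.2045]
ee_rot: [[0.059, -0.998, 0.005], [-0.998, -0.059, -0.001], [0.001, -0.005, -1.0]]
wrist_force: [-0.2, -0.3, -0.2]
gripper_width: 1.001
```

```bash
python3 plan.py 273.5 .600 .188 .20 .600 .188 .028;python3 - <<'E'
from station import r
import cv2,numpy as np
c=r.capture('scene'); a=c['color']; b=r.capture('top')['color']
f=lambda i:cv2.resize(i,None,fx=2.2,fy=2.2,interpolation=cv2.INTER_CUBIC)
cv2.imwrite('pics/m7.png',np.hstack([f(a[150:310,100:280]),f(b[115:275,130:310])]))
E
```

```text
t 17.88 pos [ 0.5602 -0.1928  0.2045] turn [-0.27 -0.06 -0.1 ] w 1.001
shift cm [-37.76  -6.29   0.45]
shift cm [ 0.   0.  17.2]
```

View pics/m7.png

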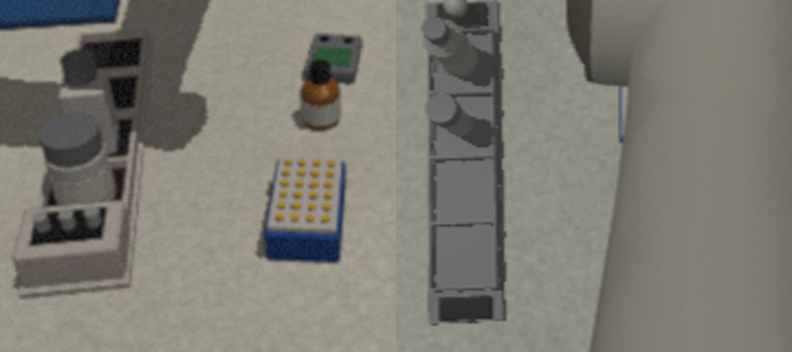

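The square bottle stands behind the jar at crop (85,90). Slim vial next.

move_arm:
  series:
    - [[-2.4,-0.4,0,0,0,0,1],[-4.5,-0.7,0,0,0,0,1],[-5.2,-0.9,0,0,0,0,1],[-5.2,-0.9,0,0,0,0,1],[-5.2,-0.9,0,0,0,0,1],[-5.2,-0.9,0,0,0,0,1],[-4.8,-0.7,0,0,0,0,1],[-3.5,-0.6,0,0,0,0,1],[-1.8,-0.3,0,0,0,0,1],[0,0,0,0,0,0,1],[0,0,0,0,0,0,1]]

```text
time_s: 19.35
tcp_pos: [0.5986, 0.1875, 0.2011]
ee_rot: [[0.061, -0.998, -0.001], [-0.998, -0.061, -0.001], [0.0, 0.001, -1.0]]
wrist_force: [-0.8, 0.5, 0.3]
gripper_width: 0.998
```

```bash
python3 plan.py 273.5 .600 .188 .10 .600 .188 .028
```

```text
t 19.35 pos [0.5986 0.1875 0.2011] turn [ 0.06 -0.03 -0.01] w 0.998
shift cm [-0.05 -0.15 10.11]
shift cm [0.  0.  7.2]
```

move_arm:
  series:
    - [[0,-0.15,2,0,0,0,1],[0,0,3,0,0,0,1],[0,0,3,0,0,0,1],[0,0,3,0,0,0,1],[0,0,2.5,0,0,0,1],[0,0,2,0,0,0,1],[0,0,1,0,0,0,1],[0,0,0.7,0,0,0,1],[0,0,0,0,0,0,0.5],[0,0,0,0,0,0,0],[0,0,0,0,0,0,-0.3],[0,0,0,0,0,0,-0.4]]

```text
time_s: 20.85
tcp_pos: [0.6005, 0.1888, 0.03]
ee_rot: [[0.062, -0.998, 0.001], [-0.998, -0.062, 0.0], [-0.0, -0.001, -1.0]]
wrist_force: [-0.6, 0.0, -0.3]
gripper_width: 0.629
```

move_arm:
  series:
    - [[0,0,0,0,0,0,-0.5],[0,0,0,0,0,0,-1],[0,0,0,0,0,0,-1],[0,0,0,0,0,0,-1],[0,0,0,0,0,0,-1],[0,0,0,0,0,0,-1]]

```text
time_s: 21.6
tcp_pos: [0.6003, 0.1887, 0.0296]
ee_rot: [[0.062, -0.998, 0.0], [-0.998, -0.062, 0.0], [-0.0, -0.0, -1.0]]
wrist_force: [-0.4, 0.2, 0.5]
gripper_width: 0.315
```

```bash
python3 -c "
from station import r
import cv2
cv2.imwrite('pics/scene8.png',cv2.resize(r.capture('scene')['color'][80:310,230:480],None,fx=2.4,fy=2.4))"
```

```text
(no output)
```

View pics/scene8.png

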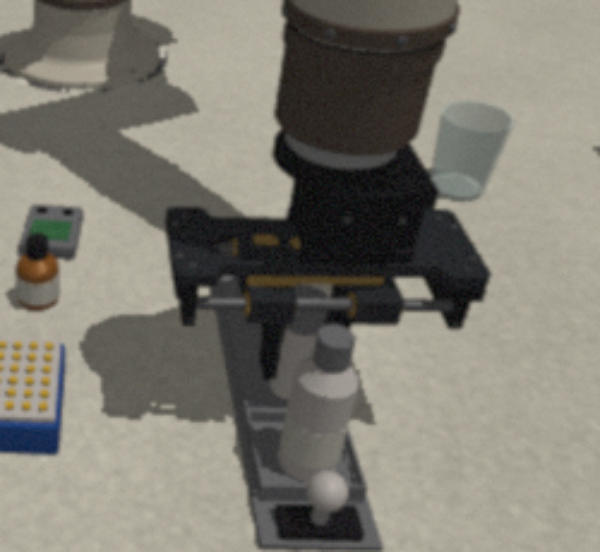

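move_arm:
  series:
    - [[0,0,0,0,0,0,-1],[0,0,0,0,0,0,-1]]

```text
time_s: 21.9
tcp_pos: [0.6003, 0.1887, 0.0295]
ee_rot: [[0.062, -0.998, -0.0], [-0.998, -0.062, -0.0], [0.0, 0.0, -1.0]]
wrist_force: [-0.5, 0.3, 0.2]
gripper_width: 0.32
```

The opening reads about 27.6 mm, between the body (26) and the cap (29), so I check for tilt.

```bash
python3 - <<'E'
from station import r
import cv2,numpy as np
w=[r.sense()['gripper_width']]
a=r.capture('scene')['color'];w.append(r.sense()['gripper_width']);b=r.capture('scene')['color'];w.append(r.sense()['gripper_width'])
a=((a.astype(float)+b)/2).astype(np.uint8)
cv2.imwrite('pics/z9.png',cv2.resize(a[180:290,310:400],None,fx=5.4,fy=5.4,interpolation=cv2.INTER_CUBIC));print(w)
E
```

```text
[0.32013598237000507, 0.31897579890353783, 0.3130959420519725]
```

View pics/z9.png

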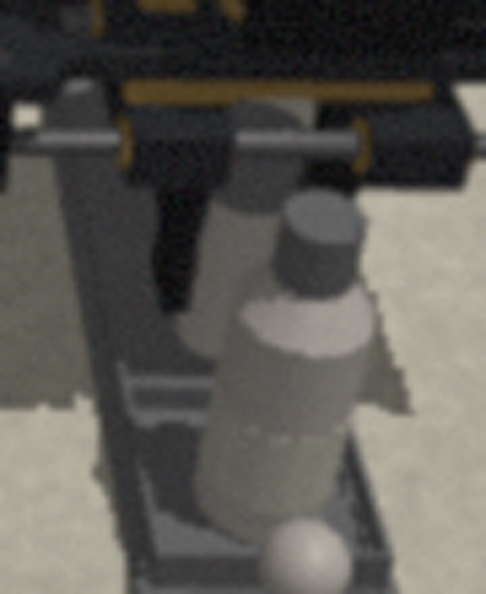

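```bash
python3 - <<'E'
from h import *
S=load("scene0.npz")
pr=lambda p:((cv2.projectPoints(np.array([p],float),S["rvec"],S["tvec"],np.array([[S["fx"],0,S["cx"]],[0,S["fy"],S["cy"]],[0,0,1]],float),None)[0].ravel())-[310,180])*5.4
R,o=cam(S)
for x,y,H,rs in [(.600,.1887,.094,.013),(.666,.191,.12,.019)]:
  side=np.cross([0,0,1],np.array([x,y,0])-o*[1,1,0]); side/=np.linalg.norm(side)
  for z in(.01,.03,.05,.07,H): 
    c=np.array([x,y,z]); print(z,pr(c).round(0),"L/R",pr(c+side*rs).round(0),pr(c-side*rs).round(0))
E
```

```text
0.01 [216. 336.] L/R [175. 326.] [257. 346.]
0.03 [225. 290.] L/R [184. 281.] [268. 300.]
0.05 [235. 243.] L/R [193. 233.] [279. 252.]
0.07 [246. 193.] L/R [202. 184.] [290. 203.]
0.094 [258. 132.] L/R [214. 123.] [304. 141.]
0.01 [251. 496.] L/R [186. 478.] [318. 516.]
0.03 [262. 450.] L/R [196. 431.] [330. 469.]
0.05 [274. 401.] L/R [206. 383.] [344. 420.]
0.07 [286. 351.] L/R [217. 332.] [357. 370.]
0.12 [319. 214.] L/R [245. 196.] [395. 232.]
```

The vial's left edge drifts about 2 px to the right with height compared with the projected upright outline, a lean of around 3°. I open and re-grasp.

move_arm:
  series:
    - [[0,0,0,0,0,0,-0.2],[0,0,0,0,0,0,-0.1],[0,0,0,0,0,0,0.2],[0,0,0,0,0,0,0.2],[0,0,0,0,0,0,0.2]]

```text
time_s: 22.62
tcp_pos: [0.6003, 0.1887, 0.0296]
ee_rot: [[0.062, -0.998, 0.0], [-0.998, -0.062, 0.0], [-0.0, -0.0, -1.0]]
wrist_force: [0.3, -0.0, 0.7]
gripper_width: 0.594
```

```bash
python3 - <<'E'
from station import r
import cv2,numpy as np
a=r.capture('scene')['color'];b=r.capture('scene')['color']
a=((a.astype(float)+b)/2).astype(np.uint8)
cv2.imwrite('pics/z10.png',cv2.resize(a[180:290,310:400],None,fx=5.4,fy=5.4,interpolation=cv2.INTER_CUBIC))
E
```

```text
(no output)
```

View pics/z10.png

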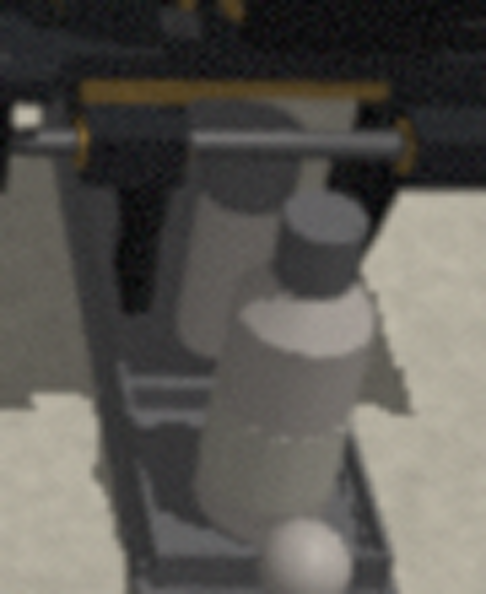

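With the jaws open the vial stands upright again: left edge at (190,243), as projected. Below it the wide cap catches one finger, so I'll grip on the 29 mm cap itself. That means TCP at about 64 mm, so the fingers bear only on the cap.

move_arm:
  series:
    - [[0,0,-0.7,0,0,0,0.3],[0,0,-1,0,0,0,0.3],[0,0,-1,0,0,0,0.3],[0,0,-0.7,0,0,0,0.2],[0,0,0,0,0,0,0],[0,0,0,0,0,0,-0.1],[0,0,0,0,0,0,-0.2],[0,0,0,0,0,0,-0.3],[0,0,0,0,0,0,-1],[0,0,0,0,0,0,-1],[0,0,0,0,0,0,-1],[0,0,0,0,0,0,-1]]

```text
time_s: 24.22
tcp_pos: [0.6003, 0.1886, 0.0635]
ee_rot: [[0.062, -0.998, -0.0], [-0.998, -0.062, -0.0], [0.0, 0.0, -1.0]]
wrist_force: [0.1, 0.3, -0.6]
gripper_width: 0.32
```

```bash
python3 - <<'E'
from station import r
import cv2,numpy as np
a=r.capture('scene')['color'];b=r.capture('scene')['color']
a=((a.astype(float)+b)/2).astype(np.uint8)
cv2.imwrite('pics/z11.png',cv2.resize(a[180:290,310:400],None,fx=5.4,fy=5.4,interpolation=cv2.INTER_CUBIC))
print(r.sense()['gripper_width'])
E
```

```text
0.32408996910660753
```

View pics/z11.png

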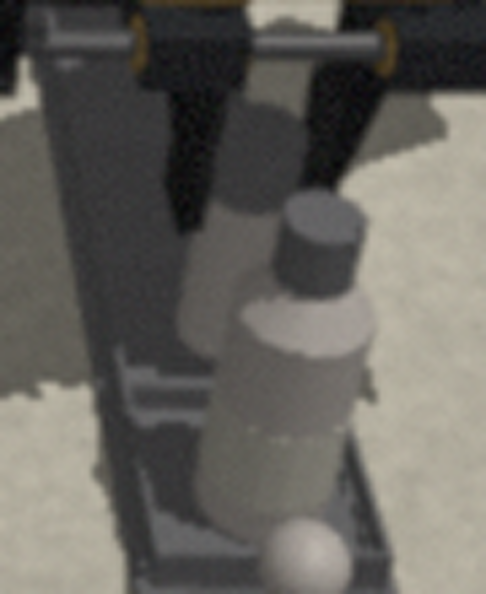

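The opening is about 28 mm on the 29 mm cap, and the vial looks upright with its foot's left edge at (178,330). Lift and check.

move_arm:
  series:
    - [[0,0,-1,0,0,0,-1],[0,0,-2,0,0,0,-1],[0,0,-3,0,0,0,-1],[0,0,-3,0,0,0,-1],[0,0,-3,0,0,0,-1],[0,0,-2,0,0,-4.4,-1],[0,0,0,0,0,-4.4,-1],[0,0,0,0,0,0,-1]]

```text
time_s: 25.32
tcp_pos: [0.6003, 0.1887, 0.2045]
ee_rot: [[0.213, -0.977, 0.001], [-0.977, -0.213, 0.001], [-0.0, -0.001, -1.0]]
wrist_force: [0.1, -0.1, -0.4]
gripper_width: 0.323
```

```bash
python3 plan.py 282.3 .4945 -.207 .20 .4945 -.207 .0635;  python3 - <<'E'
from station import r
import cv2,numpy as np
a=r.capture('scene')['color']
cv2.imwrite('pics/z12.png',cv2.resize(a[80:260,300:430],None,fx=3.3,fy=3.3,interpolation=cv2.INTER_CUBIC))
E
```

```text
t 25.32 pos [0.6003 0.1887 0.2045] turn [-0.06  0.03 -0.02] w 0.323
shift cm [36.4  18.77  0.45]
shift cm [ 0.    0.   13.65]
```

View pics/z12.png

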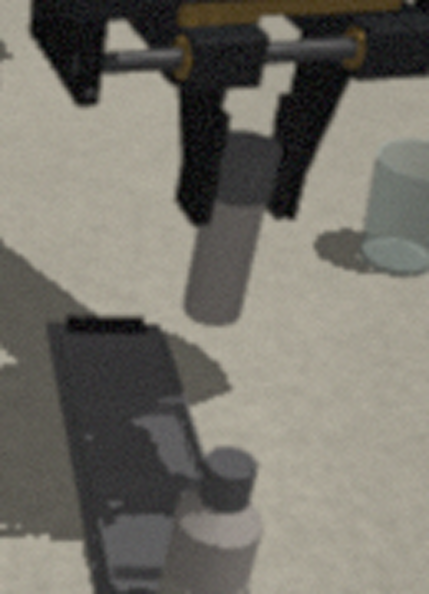

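The vial hangs upright, its axis slope about 0.24 like the standing tall bottle. Carry.

move_arm:
  series:
    - [[2.4,1.2,0,0,0,0,-1],[4.5,2.3,0,0,0,0,-1],[5.2,2.7,0,0,0,0,-1],[5.2,2.7,0,0,0,0,-1],[5.2,2.7,0,0,0,0,-1],[5.2,2.7,0,0,0,0,-1],[4.4,2.3,0,0,0,0,-1],[2.9,1.5,0,0,0,0,-1],[1.4,0.7,0,0,0,0,-1],[0,0,0,0,0,0,-1],[0,0,0,0,0,0,-1]]

```text
time_s: 26.75
tcp_pos: [0.4945, -0.2065, 0.2035]
ee_rot: [[0.214, -0.977, -0.0], [-0.977, -0.214, 0.0], [-0.0, 0.0, -1.0]]
wrist_force: [0.0, -0.3, -0.1]
gripper_width: 0.323
```

```bash
python3 plan.py 282.3 .4945 -.207 .0635;python3 - <<'E'
from station import r
import cv2,numpy as np
a=r.capture('scene')['color']
cv2.imwrite('pics/m13.png',cv2.resize(a[60:310,50:300],None,fx=2.2,fy=2.2,interpolation=cv2.INTER_CUBIC))
E
```

```text
t 26.75 pos [ 0.4945 -0.2065  0.2035] turn [0.   0.01 0.06] w 0.323
shift cm [5.0e-02 1.0e-02 1.4e+01]
```

View pics/m13.png

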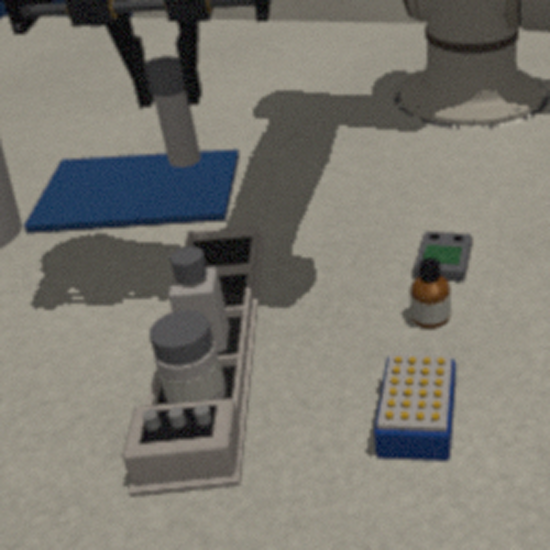

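move_arm:
  series:
    - [[0,0,2,0,0,0,-1],[0,0,3,0,0,0,-1],[0,0,3,0,0,0,-1],[0,0,2.5,0,0,0,-1],[0,0,1.5,0,0,0,-1],[0,0,1,0,0,0,-1],[0,0,0.5,0,0,0,-1],[0,0,0.1,0,0,0,-1],[0,0,0.1,0,0,0,-1],[0,0,0,0,0,0,-1]]

```text
time_s: 28.05
tcp_pos: [0.4946, -0.2072, 0.067]
ee_rot: [[0.213, -0.977, 0.001], [-0.977, -0.213, -0.0], [0.0, -0.001, -1.0]]
wrist_force: [-0.2, -1.5, -0.8]
gripper_width: 0.318
```

move_arm:
  series:
    - [[0,0,0.1,0,0,0,-1],[0,0,0.1,0,0,0,-1],[0,0,0.05,0,0,0,-1],[0,0,0,0,0,0,-1]]

```text
time_s: 28.55
tcp_pos: [0.4944, -0.2071, 0.064]
ee_rot: [[0.214, -0.977, -0.0], [-0.977, -0.214, 0.0], [-0.0, 0.0, -1.0]]
wrist_force: [0.1, 0.1, -1.0]
gripper_width: 0.321
```

move_arm:
  series:
    - [[0,0,0.05,0,0,0,-1],[0,0,0.05,0,0,0,-1],[0,0,0,0,0,0,-1]]

```text
time_s: 28.92
tcp_pos: [0.4946, -0.2071, 0.0632]
ee_rot: [[0.214, -0.977, 0.0], [-0.977, -0.214, -0.0], [0.0, -0.0, -1.0]]
wrist_force: [-0.1, 0.2, 1.5]
gripper_width: 0.321
```

Light contact. Release.

move_arm:
  series:
    - [[0,0,0,0,0,0,-0.3],[0,0,0,0,0,0,-0.2],[0,0,0,0,0,0,0],[0,0,0,0,0,0,0.5],[0,0,0,0,0,0,1],[0,0,0,0,0,0,1],[0,0,-2,0,0,0,1],[0,0,-4,0,0,0,1],[0,0,-4,0,0,0,1],[0,0,-2.5,0,0,4.4,1],[0,0,-1.5,0,0,4.4,1]]

```text
time_s: 30.3
tcp_pos: [0.4949, -0.2072, 0.2048]
ee_rot: [[0.059, -0.998, 0.003], [-0.998, -0.059, -0.0], [0.0, -0.003, -1.0]]
wrist_force: [-0.8, -0.2, -1.0]
gripper_width: 0.998
```

```bash
python3 plan.py 273.5 .666 .191 .205 .666 .191 .058;python3 - <<'E'
from station import r
import cv2,numpy as np
a=r.capture('scene')['color'];
f=lambda i:cv2.resize(i,None,fx=3,fy=3,interpolation=cv2.INTER_CUBIC)
cv2.imwrite('pics/m14.png',f(a[130:310,100:240]))
E
```

```text
t 30.3 pos [ 0.4949 -0.2072  0.2048] turn [-0.14 -0.03 -0.11] w 0.998
shift cm [-3.870e+01 -1.951e+01 -2.000e-02]
shift cm [ 0.   0.  14.7]
```

View pics/m14.png

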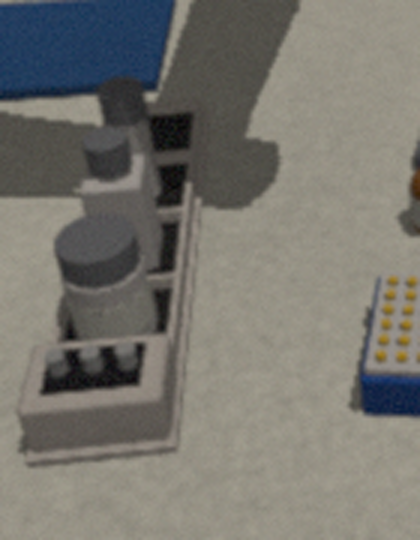

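Jar, square and slim stand upright in line in the bay. Now the tall bottle.

move_arm:
  series:
    - [[-2.4,-1.2,0,0,0,0,1],[-4.5,-2.3,0,0,0,0,1],[-5.2,-2.6,0,0,0,0,1],[-5.2,-2.6,0,0,0,0,1],[-5.2,-2.6,0,0,0,0,1],[-5.2,-2.6,0,0,0,0,1],[-5.2,-2.6,0,0,0,0,1],[-3.7,-1.9,0,0,0,0,1],[-2.1,-1.1,0,0,0,0,1],[0,0,0,0,0,0,1],[0,0,0,0,0,0,1]]

```text
time_s: 31.72
tcp_pos: [0.6647, 0.1906, 0.2024]
ee_rot: [[0.062, -0.998, -0.001], [-0.998, -0.062, -0.001], [0.001, 0.001, -1.0]]
wrist_force: [-0.0, 0.6, 0.5]
gripper_width: 1.0
```

```bash
python3 plan.py 273.5 .666 .191 .058
```

```text
t 31.73 pos [0.6647 0.1906 0.2024] turn [ 0.08 -0.03  0.04] w 1.0
shift cm [-0.03 -0.13 14.44]
```

move_arm:
  series:
    - [[0,-0.15,2,0,0,0,1],[0,0,3,0,0,0,1],[0,0,3,0,0,0,1],[0,0,3,0,0,0,1],[0,0,1.5,0,0,0,1],[0,0,1,0,0,0,1],[0,0,0.7,0,0,0,0.8],[0,0,0.2,0,0,0,0.4],[0,0,0,0,0,0,0],[0,0,0,0,0,0,-0.1],[0,0,0,0,0,0,-1],[0,0,0,0,0,0,-1]]

```text
time_s: 33.22
tcp_pos: [0.6668, 0.1914, 0.0593]
ee_rot: [[0.062, -0.998, 0.0], [-0.998, -0.062, 0.0], [-0.0, -0.0, -1.0]]
wrist_force: [-0.6, 0.1, 0.2]
gripper_width: 0.431
```

move_arm:
  series:
    - [[0,0,0,0,0,0,-1],[0,0,0,0,0,0,-1],[0,0,0,0,0,0,-1],[0,0,0,0,0,0,-1]]

```text
time_s: 33.72
tcp_pos: [0.6669, 0.1914, 0.0593]
ee_rot: [[0.062, -0.998, 0.0], [-0.998, -0.062, 0.0], [-0.0, -0.0, -1.0]]
wrist_force: [-0.6, 0.5, 1.8]
gripper_width: 0.431
```

```bash
python3 -c "
from station import r
import cv2
cv2.imwrite('pics/scene15.png',cv2.resize(r.capture('scene')['color'][100:310,280:460],None,fx=2.8,fy=2.8))"
```

```text
(no output)
```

View pics/scene15.png

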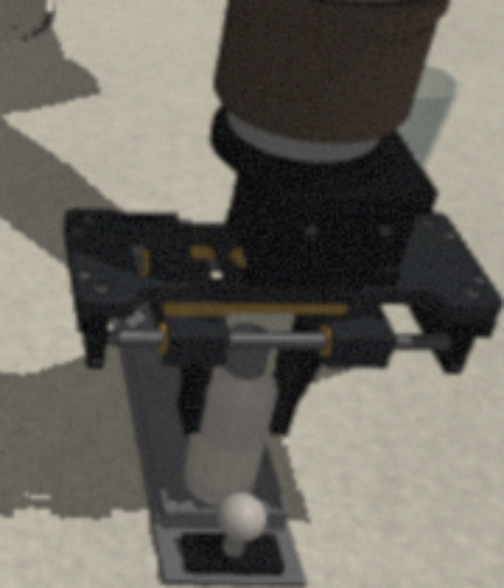

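The tall bottle is gripped at 37.5 mm and upright. Lift and carry.

move_arm:
  series:
    - [[0,0,-1,0,0,0,-1],[0,0,-2,0,0,0,-1],[0,0,-3,0,0,0,-1],[0,0,-3,0,0,0,-1],[0,0,-3,0,0,0,-1],[0,0,-2,0,0,-4.4,-1],[0,0,0,0,0,-4.4,-1],[0,0,0,0,0,0,-1]]

```text
time_s: 34.78
tcp_pos: [0.6664, 0.1912, 0.1993]
ee_rot: [[0.213, -0.977, -0.0], [-0.977, -0.213, 0.0], [-0.0, 0.0, -1.0]]
wrist_force: [0.2, 0.3, -1.0]
gripper_width: 0.427
```

```bash
python3 plan.py 282.3 .430 -.221 .20 .43 -.221 .0593
```

```text
t 34.77 pos [0.6664 0.1912 0.1993] turn [ 0.02  0.01 -0.03] w 0.427
shift cm [35.23 31.88 -0.07]
shift cm [ 0.    0.   14.07]
```

move_arm:
  series:
    - [[2,1.8,0,0,0,0,-1],[3.8,3.4,0,0,0,0,-1],[4.4,4,0,0,0,0,-1],[4.4,4,0,0,0,0,-1],[4.4,4,0,0,0,0,-1],[4.4,4,0,0,0,0,-1],[4.4,4,0,0,0,0,-1],[3.8,3.4,0,0,0,0,-1],[2.4,2.2,0,0,0,0,-1],[1.2,1.1,0,0,0,0,-1],[0,0,0,0,0,0,-1],[0,0,0,0,0,0,-1]]

```text
time_s: 36.28
tcp_pos: [0.4307, -0.2203, 0.199]
ee_rot: [[0.214, -0.977, 0.0], [-0.977, -0.214, 0.0], [-0.0, -0.0, -1.0]]
wrist_force: [0.5, 0.4, -1.3]
gripper_width: 0.432
```

```bash
python3 plan.py 282.3 .430 -.221 .0593;python3 - <<'E'
from station import r
import cv2,numpy as np
a=r.capture('scene')['color']
cv2.imwrite('pics/m16.png',cv2.resize(a[30:310,50:300],None,fx=2.1,fy=2.1,interpolation=cv2.INTER_CUBIC))
E
```

```text
t 36.27 pos [ 0.4307 -0.2203  0.199 ] turn [-0.01  0.    0.05] w 0.432
shift cm [ 0.06  0.09 13.97]
```

View pics/m16.png

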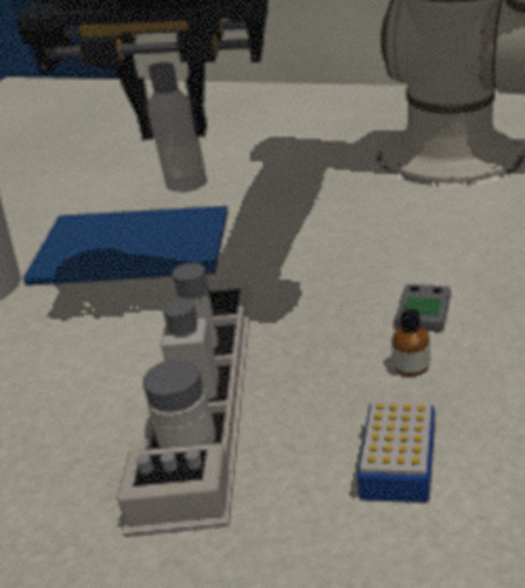

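The tall bottle is upright at (175,125) and the other three are still in place. I lower it.

move_arm:
  series:
    - [[0,0.1,2,0,0,0,-1],[0,0,3,0,0,0,-1],[0,0,3,0,0,0,-1],[0,0,2.5,0,0,0,-1],[0,0,1.5,0,0,0,-1],[0,0,1,0,0,0,-1],[0,0,0.5,0,0,0,-1],[0,0,0.1,0,0,0,-1],[0,0,0.1,0,0,0,-1],[0,0,0,0,0,0,-1]]

```text
time_s: 37.58
tcp_pos: [0.4295, -0.221, 0.0624]
ee_rot: [[0.214, -0.977, 0.001], [-0.977, -0.214, -0.0], [0.0, -0.001, -1.0]]
wrist_force: [0.1, 0.2, -2.3]
gripper_width: 0.427
```

move_arm:
  series:
    - [[0,0,0.1,0,0,0,-1],[0,0,0.1,0,0,0,-1],[0,0,0,0,0,0,-1]]

```text
time_s: 37.95
tcp_pos: [0.4292, -0.221, 0.06]
ee_rot: [[0.214, -0.977, -0.0], [-0.977, -0.214, 0.0], [-0.0, 0.0, -1.0]]
wrist_force: [-0.2, -0.2, -0.5]
gripper_width: 0.429
```

move_arm:
  series:
    - [[0,0,0.05,0,0,0,-1],[0,0,0.05,0,0,0,-1],[0,0,0,0,0,0,-1]]

```text
time_s: 38.33
tcp_pos: [0.4293, -0.221, 0.0592]
ee_rot: [[0.214, -0.977, 0.0], [-0.977, -0.214, -0.0], [0.0, -0.0, -1.0]]
wrist_force: [-0.3, 0.5, 0.7]
gripper_width: 0.426
```

move_arm:
  series:
    - [[0,0,0.03,0,0,0,-1],[0,0,0,0,0,0,-0.1],[0,0,0,0,0,0,0.1],[0,0,0,0,0,0,0.5],[0,0,0,0,0,0,1],[0,0,0,0,0,0,1],[0,0,0,0,0,0,1],[0,0,-2,0,0,0,1],[0,0,-4,0,0,0,1],[0,0,-5,0,0,0,1],[0,0,-3,0,0,0,1],[0,0,-2,0,0,0,1]]

```text
time_s: 39.83
tcp_pos: [0.4296, -0.221, 0.2207]
ee_rot: [[0.214, -0.977, 0.003], [-0.977, -0.214, -0.0], [0.001, -0.003, -1.0]]
wrist_force: [0.3, 0.2, -0.8]
gripper_width: 1.0
```

move_arm:
  series:
    - [[-3,0,0,0,0,0,1],[-5,0,0,0,0,0,1],[-5,0,0,0,0,0,1],[-5,0,0,0,0,0,1],[-5,0,0,0,0,0,1],[-5,0,0,0,0,0,1],[-5,0,0,0,0,0,1],[-3,0,0,0,0,0,1],[0,0,0,0,0,0,1],[0,0,0,0,0,0,1]]

```text
time_s: 41.08
tcp_pos: [0.3522, 0.1304, 0.2187]
ee_rot: [[0.214, -0.977, -0.0], [-0.977, -0.214, -0.0], [0.0, 0.0, -1.0]]
wrist_force: [-0.3, 0.3, 0.4]
gripper_width: 1.002
```

```bash
python3 - <<'E'
from station import r
import cv2,numpy as np
a=r.capture('scene')['color'];b=r.capture('top')
np.savez("topF.npz",**b); b=b['color']
f=lambda i:cv2.resize(i,None,fx=2.6,fy=2.6,interpolation=cv2.INTER_CUBIC)
cv2.imwrite('pics/m17.png',np.hstack([f(a[120:300,90:240]),f(b[105:285,250:400])]))
print(r.sense()['time_s'],r.sense()['tcp_pos'])
E
```

```text
41.175 [0.35237188 0.12999594 0.21866539]
```

View pics/m17.png

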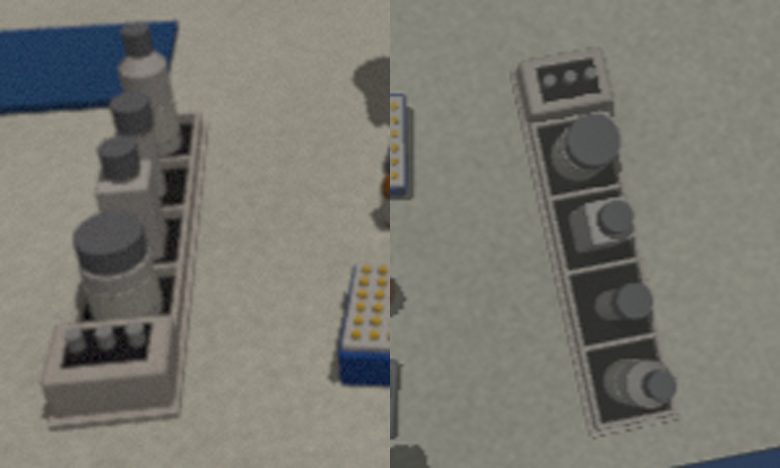

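All four stand upright, one per compartment: from the feed head, jar (585,145), square (610,220), slim (625,300) and tall (640,385). I check the positions numerically, then hand in.

```bash
python3 - <<'E'
from h import *
T=load("topF.npz")
for n,q,z,t in [("jar",(595,140),.08,(.6231,-.1787)),("square",(615,218),.1,(.5586,-.1928)),("slim",(634,300),.094,(.4942,-.2068)),("tall",(659,386),.12,(.4297,-.2209))]:
    p=plane(T,250+(q[0]-390)/2.6,105+q[1]/2.6,z)[:2]; print(n,((p-t)*1000).round(1))
from station import r
r.finish_job()
E
```

```text
jar [-0.3 -1.5]
square [-2.1  1.9]
slim [-0.9 -0. ]
tall [-1.5  3.2]
the job is handed in; nothing more can be done
```

All four bottles are in the bay in reverse order, one to a compartment, and the job was handed in at about 41 s. From the end farthest from the feed head they stand tall, slim, square, jar, with the jar beside the head.

- **Placing:** I lowered each bottle until the wrist force showed contact with the floor, then released it. Contact was clear for the jar and square and light for the slim. For the tall it was near the sensor noise, but the arm was back at the height where it had picked the bottle up.
- **Last checks:** The final pictures show all four upright and free, with the gripper well clear. From the top view, the cap centres lie within about 4 mm of the compartment centres; I read those pixels by eye. The highest wrist force at any check was about 5 N.
- **One problem, fixed:** My first grip on the slim vial made it lean about 3°, probably because a finger caught its wider cap. I let it go before lifting, saw it stand upright again, and gripped it by the cap instead.
- **Disagreement:** The two cameras differed by about 5 mm along the row for the starting positions. I used values in between, and every grasp closed on the right width.

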